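# Draw a centrifuge tube from its slanted stand and hold it upright

## Robot

A 6-joint arm with a two-finger parallel gripper is mounted at the origin on a cart in front of the work surface, level with it; the furniture and walls round the work are solid. World frame = base frame: x ahead of the robot, y to its left, z up, the work surface at z = 0. Lengths are in m, angles in degrees, forces in N, time in s.
With the tool pointing down it reaches from about 0.4 to 0.825 m from the base axis. Payload 7 kg.
Tool frame: the origin (TCP) lies at the very end of the fingers, on their centre line; the grasp point (between the pads) lies 19 mm behind it (ctrl.grip_point_offset is the distance from the TCP to the grasp point, in m); x points along the fingers, z is the direction in which the jaws open and shut, and the axes are right-handed (so a half turn about x gives the same grasp; the last joint's range is limited). The gripper opens to 88 mm and grips with 3 to 60 N. Pads are 19 mm wide; open, the fingers measure 130 mm over their backs; the gripper's body (78 mm by 193 mm) begins 47 mm behind the grasp point.
Start: joints at [-46.633, 20.546, 0.682, 0, -70.136, -16.507], TCP at [0.305, -0.602, 0.227] pointing down, gripper open.
Joint ranges: [-176.03, 176.03], [-82.01, 121.73], [-58.28, 71.71], [-173.87, 95.51], [-174.79, -0.11], [-173.66, 173.66]. Speed limits (degrees/s): [136.94, 136.94, 172.46, 180, 180, 180].

## Interface

Orientations are given as [roll, pitch, yaw] about the fixed x, y, z axes, in that order (R = Rz(yaw) Ry(pitch) Rx(roll)).
In Python, from plant import get_obs, snapshot, calibration, close_job, ctrl gives the robot as it stands.
- The arm moves only by the tool move_arm, never from a script. Its argument "commands" is a list that holds one entry, the list of rows, each a list of 4 numbers: the shift along the tool's x, y, z in cm, then the turn about the tool's x in rad. In form: [[[dx, dy, dz, spin], ...]]. A call has 1 to 8 rows; each row shifts and turns the commanded pose from where the row before left it, along the tool's axes as they then stand; what a row does not reach is not made up. A row lasts 1/10 s, in which the tool goes at most 50 mm and 8.59 degrees, less where a joint would pass 70% of its speed; a pose out of reach is approached as far as the arm can. A call with a gripper value outside its range is refused whole. "jaw" is the finger opening in cm, from 0 to 8.76, set as the call begins (left out, the last holds). The fingers move at their own pace and stop on an object; the grip force is fixed at half the most. Time passes only in rows, so rows that do not move let the fingers close. It gives the time, the measured TCP pose, the force and the opening at its end, in the units of the state.
- get_obs(): the state, without advancing time (a new reading comes with each control period).
- snapshot(name): name is "scene" or "top" or "wrist"; returns (picture, depth): 420x560x3 uint8, red, green, blue; 420x560 float32, m along the optical axis (not along the pixel's ray), 0 where there is no reading.
- calibration(name): a dict with "mtx" (3x3 intrinsics, pixels), "k1" (the pictures are not rectified: a ray, as slopes to the right and down, at radius r is drawn at 1 + k1 r^2 times it, then the intrinsics apply), "T" (4x4, takes a point from camera to world coordinates); the wrist camera has in their place "tool_from_camera" (4x4, takes a point from camera to tool coordinates, whose origin is the TCP and whose axes are the tool frame's). Camera axes: x right, y up, looking along -z (the intrinsics and any distortion apply to the point x, -y, -z); pixel columns grow to the right and rows downward; lengths in m; the calibration is good to about 2 mm. A picture is of the moment at which its call begins: read the wrist's pose just before it. calibration takes no time and is no camera call.
- close_job(): hands the job in, once; it reports no verdict.
The state is a dict: "clock": time; "joint_pos": joint angles; "qvel": joint speeds; "tau": joint torques, N m; "tool_pos": TCP position; "orientation": TCP orientation; "force": force on the tool from outside, world axes, zero at the start; "moment": the same for the moment, N m; "opening": finger opening in m.
Only numpy, scipy, OpenCV 4.12 (cv2) and the standard library are available. Lean on these libraries where they do the work, as an engineer would, in place of code of your own. Each camera call takes 0.05 s, during which the arm holds its last target. There are 200 camera calls.

## Task

Take the capped tube out of the slanted stand (not the balance blank beside it): grip it lightly, it is thin-walled, with no more than about 50 N on each side, draw it straight out along its slope until its pointed end is completely out of the stand, and only then turn it upright, cap up. Finish while holding it like that, still, upright and with its pointed end at least 12 cm above the bench; leave the blank in its place and everything else on the bench undisturbed.

Things in the scene. Friction and masses are not known exactly. Their poses are not given: they have to be found in the camera images.
- stand: Slanted tube stand, fixed to the bench: a bare metal block (186 mm wide, 58 mm over its sloping face, 82 mm thick) between grey cheeks on a grey base plate 136 x 214 x 10 mm; highest edge 107 mm above the bench. Origin: middle of the base's underside; -x is its front, towards which the bores lean; y along its width.
- stand_face (a point): Middle of the stand's sloping top face. z: straight out of the face along the bores, 35 degrees from vertical, leaning to the front (robot's side); y: level, along the face. Two bores, 31 mm wide and 72 mm deep, open in the face at y = +43 and -43 mm: the tube is in one or the other, the blank in the remaining one.
- tube_cap (a point): Centre of the cap's flat top on the capped tube in the stand: 109 mm long over all, body 28 mm across, cap 35 mm across and 14 mm tall, conical far end, about 50 g. z: along the tube, out through the cap. In its bore the cap's top stands about 37 mm out from the face; about 1 mm of play all round.
- tube_tip (a point): The pointed end of the same tube, on its axis, 109 mm from tube_cap; z axis as for tube_cap. At the start it stands on the floor of its bore.
- blank: Balance blank in the other bore: plain grey plastic rod 28 mm across, with a thin stem and a knob 20 mm across in place of a cap, 107 mm long, knob's top about 35 mm out from the face. Origin in the bore beside the rod's axis, 15 mm from it, near mid length. Leave it.
- spare_tube: A second tube like the first, lying on the bench away from the stand, stuck down; origin under its middle. Not the one wanted: leave it.
- timer: Bench timer, 64 x 64 x 20 mm, lying on the bench; origin under its middle. Leave it.
- marker_1: Marker pen, 135 mm long and 17 mm thick, lying on the bench; origin under its middle. Leave it.
Things that resemble listed ones, but are neither listed nor needed, are in the scene too. Leave any green look-alike of the part that bears tube_cap alone.

How it is judged:
By the outcome, as a careful person would: the job done as asked, in the order asked, and still so for the second after the job is handed in, while the arm keeps its last pose, push and grip.
It also fails if it takes over 40 s, if anything falls off the work surface, if the arm or the gripper's body presses on something with over 40 N, if the wrist force passes 120 N, or if a joint passes its speed limit or range.

## Working session

There is one attempt and no reset: what is moved stays moved. The work goes in short steps, Python scripts to look and compute and a tool call to move; the robot and the scene stay as the last step left them, time stands still between calls to the robot, and variables do not carry over. Pictures are saved under pics/ and viewed, about 8 in all and at most 12, crops included, and the job is handed in when it is done.

Besides the shell and the picture viewer there is one more tool, called after "Request:" by a JSON object that holds its "method" and its "body". move_arm: Moves the arm, as the interface text tells. Its arguments: {"type":"object","properties":{"commands":{"type":"array"},"jaw":{"type":"number"}},"required":["commands"]}

```bash
ls; mkdir -p pics; cat > h.py <<'E'
import numpy as np, cv2
from plant import *
from scipy.spatial.transform import Rotation as Rt
def R(o): return Rt.from_euler('xyz',o,degrees=True).as_matrix()
def camT(name,o=None):
    c=calibration(name)
    if 'T' in c: return c,np.array(c['T'])
    T=np.eye(4);T[:3,:3]=R(o['orientation']);T[:3,3]=o['tool_pos']
    return c,T@np.array(c['tool_from_camera'])
def cloud(name,d,o=None):
    c,T=camT(name,o);K=np.array(c['mtx'],float)
    v,u=np.mgrid[:d.shape[0],:d.shape[1]]
    p=cv2.undistortPoints(np.stack([u,v],-1).reshape(-1,1,2).astype(float),K,np.array([c['k1'],0,0,0.]))[:,0].reshape(*d.shape,2)
    P=np.stack([p[...,0]*d,-p[...,1]*d,-d],-1)
    return P@T[:3,:3].T+T[:3,3]
def shot(name):
    o=get_obs();im,d=snapshot(name);np.savez(f'{name}.npz',im=im,d=d,P=cloud(name,d,o));return im,d
E
python3 - <<'E'
from h import *
o=get_obs();print({k:np.round(v,3) for k,v in o.items()})
a,_=shot('scene');b,_=shot('top')
cv2.imwrite('pics/a.png',cv2.resize(np.hstack([a,b])[...,::-1],(800,300),interpolation=cv2.INTER_AREA))
cv2.imwrite('pics/s.png',a[...,::-1]);cv2.imwrite('pics/t.png',b[...,::-1])
E
```

```text
pics
{'clock': np.float64(0.0), 'joint_pos': array([-4.6633e+01,  2.0590e+01,  6.3500e-01, -1.8000e-02, -7.0138e+01,
       -1.6505e+01]), 'qvel': array([-0.062, -0.05 , -0.012,  0.023,  0.009,  0.051]), 'tau': array([-2.0000e-03, -5.8272e+01,  2.9305e+01,  6.9980e+00,  7.0000e-03,
       -0.0000e+00]), 'tool_pos': array([ 0.305, -0.602,  0.226]), 'orientation': array([  6.037,  89.905, 122.892]), 'force': array([ 0.146, -0.491, -0.445]), 'moment': array([ 0.016,  0.017, -0.017]), 'opening': np.float64(0.088)}
```

View pics/s.png

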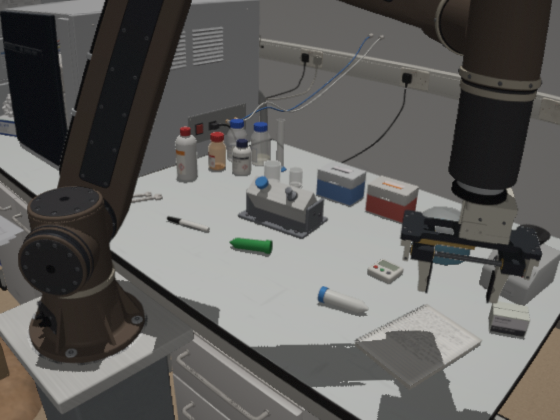

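View pics/t.png

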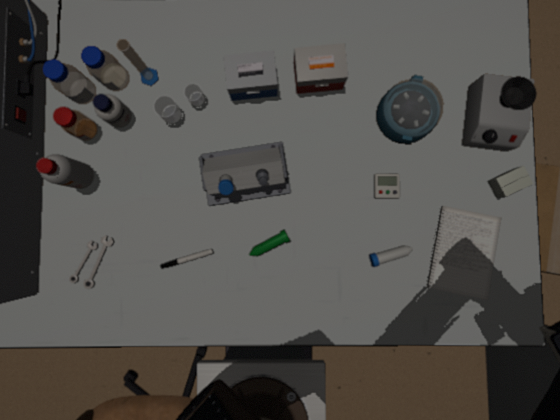

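The scene view shows the blue-capped tube at about (262,183). In the top view it is at (226,187), in the left (+y) bore, with the blank's knob at (263,178). The green look-alike lies in front of the stand at (270,243). I'll measure the cap and the stand next.

```bash
python3 - <<'E'
from h import *
for n,(u0,v0,u1,v1) in dict(scene=(250,170,282,200),top=(214,172,238,200)).items():
    z=np.load(n+'.npz');im,P=z['im'].astype(int),z['P'];print(n,calibration(n)['mtx'][0],'depth ok',(z['d']>0).mean())
    m=np.zeros(im.shape[:2],bool);m[v0:v1,u0:u1]=1
    b=m&(im[...,2]>im[...,0]+40);q=P[b&(z['d']>0)]
    print('blue',b.sum(),np.median(q,0),q.min(0),q.max(0))
z=np.load('top.npz');im,P=z['im'],z['P']
r=P[140:205,195:295].reshape(-1,3)
# sloping face: points near z 60..107
q=r[(r[:,2]>.055)&(r[:,2]<.105)]
best=None;rng=np.random.default_rng(0)
for _ in range(2000):
    a=q[rng.choice(len(q),3,False)];nn=np.cross(a[1]-a[0],a[2]-a[0]);l=np.linalg.norm(nn)
    if l<1e-5: continue
    nn/=l;nn*=np.sign(nn[2]);
    if abs(nn[2]-np.cos(np.radians(35)))>.1: continue
    k=np.abs((q-a[0])@nn)<.002
    if best is None or k.sum()>best.sum(): best=k
f=q[best];c=f.mean(0);nn=np.linalg.svd(f-c)[2][2];nn*=np.sign(nn[2])
print('face',len(f),c,nn,'tilt',np.degrees(np.arccos(nn[2])),'az',np.degrees(np.arctan2(nn[1],nn[0])),f.min(0),f.max(0))
k=P[165:192,252:275].reshape(-1,3);k=k[k[:,2]>.11];print('knob',len(k),np.median(k,0) if len(k) else '')
# base plate outline
bp=(P[...,2]>.006)&(P[...,2]<.5);bp[:135]=0;bp[212:]=0;bp[:,:190]=0;bp[:,300:]=0
rc=cv2.minAreaRect(P[bp][:,:2].astype(np.float32));print('base rect',rc)
E
```

```text
scene [527.019463    0.        277.3575676] depth ok 0.9958928571428571
blue 120 [0.57109891 0.06995045 0.11681624] [0.5572929  0.05316525 0.00777003] [0.86770249 0.26821317 0.12847122]
top [395.46517819   0.         277.96234629] depth ok 0.9959311224489796
blue 167 [0.57456118 0.0734774  0.11848442] [0.5592452  0.05847531 0.10809241] [0.59018438 0.08818358 0.12918402]
face 1155 [0.60291284 0.0351449  0.08998633] [-0.56551456 -0.08848596  0.81997775] tilt 34.91743336604717 az -171.1070471465278 [ 0.56354598 -0.05778368  0.07043872] [0.63647191 0.13009094 0.10496022]
knob 63 [ 0.5879613  -0.00970655  0.11607715]
base rect ((0.6232514977455139, 0.03909879922866821), (0.13605612516403198, 0.21270756423473358), 8.506220817565918)
```

```bash
cat >> h.py <<'E'
yaw=np.radians(8.6);s35,c35=np.sin(np.radians(35)),np.cos(np.radians(35))
SX=np.array([np.cos(yaw),np.sin(yaw),0]);SY=np.array([-np.sin(yaw),np.cos(yaw),0])
N=-s35*SX+c35*np.array([0,0,1])
FC=np.array([.6029,.0351,.0900])  # point on the face
def local(P): return np.stack([(P-FC)@SX,(P-FC)@SY,(P-FC)@N],-1)
def show(target=None):
    o=get_obs();M=R(o['orientation']);p=np.array(o['tool_pos'])
    print('t',round(float(o['clock']),2),'tcp',p.round(4),'x',M[:,0].round(3),'z',M[:,2].round(3),'F',np.round(o['force'],1),'open',round(float(o['opening']),4),'J',np.round(o['joint_pos'],0))
    for s in (1,-1):
        a=np.arctan2(M[:,1]@(s*SY)*-1,M[:,2]@(s*SY)); print('spin',round(float(a),3),end=' ')
    if target is not None: print('shift tool cm',(M.T@(np.array(target)-p)*100).round(2))
    return o
E
python3 - <<'E'
from h import *
U=np.cross(SY,N) # along slope
for n,(u0,v0,u1,v1) in dict(scene=(250,170,282,200),top=(214,172,238,200)).items():
    z=np.load(n+'.npz');im,P=z['im'].astype(int)[v0:v1,u0:u1],z['P'][v0:v1,u0:u1]
    q=P[(im[...,2]>im[...,0]+40)];h=(q-FC)@N
    print(n,np.histogram(h,np.arange(0,.06,.004)))
    q=q[(h>.033)&(h<.042)];e=np.stack([(q-FC)@U,(q-FC)@SY],-1)
    lo,hi=e.min(0),e.max(0);c=FC+U*(lo+hi)[0]/2+SY*(lo+hi)[1]/2+N*.037
    print(len(q),lo,hi,'cap',c)
z=np.load('top.npz');P=z['P']
f=P[140:205,195:295].reshape(-1,3);k=np.abs((f-FC)@N)<.003;f=f[k]
e=np.stack([(f-FC)@U,(f-FC)@SY],-1);print('face extents',np.percentile(e,[0.5,99.5],axis=0))
for nme,(v,u) in dict(green=(243,270),pot=(110,410),bottle=(170,55)).items(): print(nme,P[v,u])
show([.57,.075,.25])
E
```

```text
scene (array([ 0,  0,  0,  0,  0,  1,  1, 10, 28, 62, 17,  0,  0,  0]), array([0.   , 0.004, 0.008, 0.012, 0.016, 0.02 , 0.024, 0.028, 0.032,
       0.036, 0.04 , 0.044, 0.048, 0.052, 0.056]))
103 [-0.02173718  0.02287576] [0.01291032 0.05737299] cap [0.57234165 0.07105913 0.11777719]
top (array([ 0,  0,  0,  0,  0,  0,  0, 10, 65, 91,  1,  0,  0,  0]), array([0.   , 0.004, 0.008, 0.012, 0.016, 0.02 , 0.024, 0.028, 0.032,
       0.036, 0.04 , 0.044, 0.048, 0.052, 0.056]))
152 [-0.01893037  0.02703059] [0.01326338 0.05737761] cap [0.57331032 0.07330901 0.1186834 ]
face extents [[-0.03118778 -0.09132986]
 [ 0.02740706  0.0929588 ]]
green [ 0.44543786 -0.02507153  0.02850518]
pot [ 0.75001517 -0.34987548  0.11608986]
bottle [0.61058101 0.44335168 0.14632886]
t 0.1 tcp [ 0.3048 -0.6018  0.2257] x [-0.001  0.001 -1.   ] z [-0.452  0.892  0.001] F [ 0.  -0.1 -0.5] open 0.0874 J [-47.  21.   1.  -0. -70. -17.]
spin 0.319 spin -2.823 shift tool cm [ -2.36 -54.24  48.4 ]
```

Request:
{"method": "move_arm", "body": {"commands": [[[-0.8,0,0,0.107],[-0.8,0,0,0.106],[-0.8,0,0,0.106]]], "jaw": 6.4}}

```text
clock: 0.4
tool_pos: [0.3048, -0.6019, 0.2502]
orientation: [26.2, 89.9, 124.6]
force: [-0.5, -0.4, -0.4]
opening: 0.0688
```

```bash
python3 - <<'E'
from h import *
show([.575,.075,.27])
E
```

```text
t 0.4 tcp [ 0.3048 -0.6019  0.2502] x [-0.001  0.001 -1.   ] z [-0.145  0.989  0.001] F [-0.5 -0.4 -0.4] open 0.0688 J [-47.  20.   3.  -0. -73. -35.]
spin -0.005 spin 3.137 shift tool cm [ -1.93 -36.54  63.07]
```

Request:
{"method": "move_arm", "body": {"commands": [[[-0.12,-2.28,3.94,0],[-0.12,-2.28,3.94,0],[-0.12,-2.28,3.94,0],[-0.12,-2.28,3.94,0],[-0.12,-2.28,3.94,0],[-0.12,-2.28,3.94,0],[-0.12,-2.28,3.94,0],[-0.12,-2.28,3.94,0]]]}}

```text
clock: 1.2
tool_pos: [0.4384, -0.2614, 0.2601]
orientation: [27.1, 90.0, 125.7]
force: [1.3, -0.7, 0.3]
opening: 0.064
```

Request:
{"method": "move_arm", "body": {"commands": [[[-0.12,-2.28,3.94,0],[-0.12,-2.28,3.94,0],[-0.12,-2.28,3.94,0],[-0.12,-2.28,3.94,0],[-0.12,-2.28,3.94,0],[-0.12,-2.28,3.94,0],[-0.12,-2.28,3.94,0],[0,-1,2,0]]]}}

```text
clock: 2.0
tool_pos: [0.5626, 0.0576, 0.2681]
orientation: [76.8, 90.0, 175.5]
force: [-0.2, 0.6, -0.4]
opening: 0.0639
```

```bash
python3 - <<'E'
from h import *
o=show([.573,.073,.1])
im,d=shot('wrist');cv2.imwrite('pics/w1.png',im[...,::-1]);print(calibration('wrist')['tool_from_camera'])
E
```

```text
t 2.0 tcp [0.5626 0.0576 0.2681] x [-0.  0. -1.] z [-0.151  0.989  0.   ] F [-0.2  0.6 -0.4] open 0.0639 J [  26.    9.  -10.   -0.  -72. -107.]
spin 0.002 spin -3.14 shift tool cm [16.81 -1.26  1.36]
[[ 1.38332220e-04  2.63129296e-01 -9.64760568e-01 -1.58278498e-01]
 [ 9.62383613e-04  9.64760096e-01  2.63129305e-01  7.07618404e-02]
 [ 9.99999527e-01 -9.64869023e-04 -1.19773917e-04  1.12525380e-04]
 [ 0.00000000e+00  0.00000000e+00  0.00000000e+00  1.00000000e+00]]
```

View pics/w1.png

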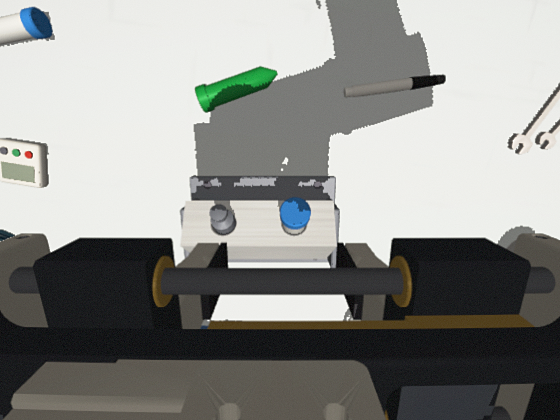

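The wrist view shows the blue cap at (295,213) and the knob at (221,217). The two fingers straddle the lower part of the picture. I'll refine the measurement with the wrist's depth.

```bash
python3 - <<'E'
from h import *
z=np.load('wrist.npz');im,P=z['im'].astype(int),z['P']
b=np.zeros(im.shape[:2],np.uint8);b[192:236,270:322]=(im[192:236,270:322,2]>im[192:236,270:322,0]+50)
q=P[b>0]
f=P[200:260,180:340].reshape(-1,3);f=f[np.abs((f-FC)@N)<.006];c=f.mean(0);n=np.linalg.svd(f-c)[2][2];n*=np.sign(n[2])
print('face n',n,np.degrees(np.arccos(n[2])),np.degrees(np.arctan2(-n[1],-n[0])),'off',((f-FC)@N).mean())
h=(q-FC)@N;print(np.histogram(h,np.arange(0.01,.06,.004)))
U=np.cross(SY,N);k=q[h>.033];e=np.stack([(k-FC)@U,(k-FC)@SY],-1);lo,hi=e.min(0),e.max(0)
print(len(k),lo,hi,'h',np.median(h[h>.033]));C=FC+U*(lo+hi)[0]/2+SY*(lo+hi)[1]/2+N*np.median(h[h>.033]);print('cap',C)
g=C-.007*N;print('grasp',g);t=g-[0,0,.019];show(t)
E
```

```text
face n [-0.5593451  -0.08573693  0.82448908] 34.463274162910814 8.714522735485364 off 0.0010454667243134212
(array([  0,   0,   0,   0,  19,  29, 481, 241,   0,   0,   0,   0]), array([0.01 , 0.014, 0.018, 0.022, 0.026, 0.03 , 0.034, 0.038, 0.042,
       0.046, 0.05 , 0.054, 0.058]))
737 [-0.02005478  0.02670555] [0.10518346 0.05985209] h 0.037668717647255406
cap [0.60953997 0.07987516 0.14527031]
grasp [0.61350986 0.08047555 0.13953625]
t 2.05 tcp [0.5632 0.059  0.2677] x [-0.001  0.    -1.   ] z [-0.152  0.988  0.   ] F [2.1 0.6 1.1] open 0.0641 J [  26.    9.  -10.   -0.  -71. -107.]
spin 0.002 spin -3.139 shift tool cm [14.71 -5.3   1.35]
```

Request:
{"method": "move_arm", "body": {"commands": [[[2,-0.8,0.7,0],[2,-0.8,0.7,0],[3,0,0,0],[3,0,0,0],[2,0,0,0],[0,0,0,0],[0,0,0,0]]]}}

```text
clock: 2.75
tool_pos: [0.5757, 0.0706, 0.1488]
orientation: [134.7, 90.0, -126.7]
force: [0.4, 0.0, 1.0]
opening: 0.0638
```

```bash
python3 - <<'E'
from h import *
show([.5768,.0750,.0947])
E
```

```text
t 2.75 tcp [0.5757 0.0706 0.1488] x [-0.    -0.001 -1.   ] z [-0.149  0.989 -0.001] F [0.4 0.  1. ] open 0.0638 J [  26.   15.  -18.    0.  -57. -108.]
spin -0.0 spin 3.141 shift tool cm [ 5.41 -0.18  0.42]
```

Request:
{"method": "move_arm", "body": {"commands": [[[1,-0.18,0.42,0],[1.5,0,0,0],[1.5,0,0,0],[1.4,0,0,0],[0,0,0,0],[0,0,0,0]]]}}

```text
clock: 3.35
tool_pos: [0.5772, 0.0754, 0.0952]
orientation: [-91.3, 90.0, 7.3]
force: [0.2, -0.6, 0.6]
opening: 0.0641
```

```bash
python3 - <<'E'
from h import *
show([.5768,.0750,.0947])
im,d=shot('wrist');a,_=shot('scene')
cv2.imwrite('pics/w2.png',np.hstack([cv2.resize(im[150:360,140:420],(400,300)),cv2.resize(a[130:250,180:340],(400,300),interpolation=cv2.INTER_CUBIC)])[...,::-1])
E
```

```text
t 3.35 tcp [0.5772 0.0754 0.0952] x [ 0.001  0.    -1.   ] z [-0.15   0.989 -0.   ] F [ 0.2 -0.6  0.6] open 0.0641 J [  27.   19.  -21.    0.  -50. -108.]
spin -0.0 spin 3.142 shift tool cm [ 0.05  0.05 -0.04]
```

View pics/w2.png

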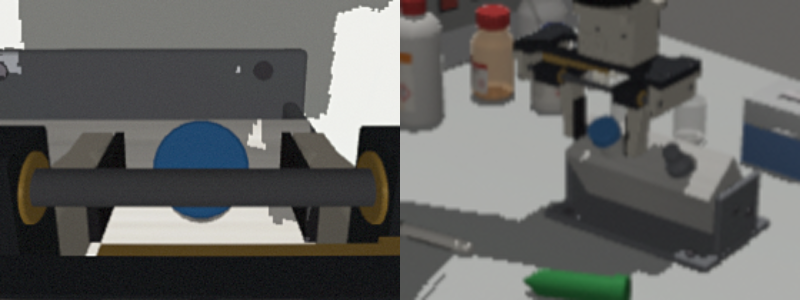

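The cap is centred between the fingers and clear of the face. Closing on it now; the grip force is fixed at 30 N, inside the 50 N limit.

Request:
{"method": "move_arm", "body": {"commands": [[[0,0,0,0],[0,0,0,0],[0,0,0,0],[0,0,0,0],[0,0,0,0],[0,0,0,0],[0,0,0,0],[0,0,0,0]]], "jaw": 2.5}}

```text
clock: 4.25
tool_pos: [0.5767, 0.0752, 0.0946]
orientation: [-140.4, 90.0, -41.8]
force: [-0.2, -0.5, 1.3]
opening: 0.0341
```

Request:
{"method": "move_arm", "body": {"commands": [[[-0.41,0.287,0,0],[-0.82,0.574,0,0],[-0.82,0.574,0,0],[-0.82,0.574,0,0],[0,0,0,0],[0,0,0,0]]]}}

```text
clock: 4.85
tool_pos: [0.5568, 0.0723, 0.1238]
orientation: [-68.1, 89.9, 30.5]
force: [0.4, 0.0, -1.0]
opening: 0.0337
```

```bash
python3 - <<'E'
from h import *
show()
im,d=shot('wrist');a,_=shot('scene')
cv2.imwrite('pics/w3.png',np.hstack([cv2.resize(im[150:360,140:420],(400,300)),cv2.resize(a[130:250,180:340],(400,300),interpolation=cv2.INTER_CUBIC)])[...,::-1])
E
```

```text
t 4.85 tcp [0.5568 0.0723 0.1238] x [ 0.001  0.001 -1.   ] z [-0.149  0.989  0.   ] F [ 0.4  0.  -1. ] open 0.0337 J [  27.   15.  -22.   -0.  -53. -109.]
spin -0.0 spin 3.141
```

View pics/w3.png

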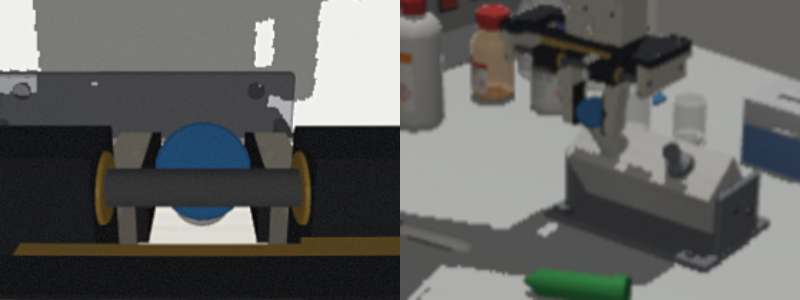

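The tube is following the gripper and the wrist force is low. I'll carry on along the bore axis until about 10 cm out.

Request:
{"method": "move_arm", "body": {"commands": [[[-0.82,0.574,0,0],[-0.82,0.574,0,0],[-0.82,0.574,0,0],[-0.82,0.574,0,0],[-0.82,0.574,0,0],[-0.82,0.574,0,0],[-0.41,0.287,0,0],[0,0,0,0]]]}}

```text
clock: 5.75
tool_pos: [0.5199, 0.0667, 0.1775]
orientation: [-72.1, 89.9, 26.5]
force: [0.6, -0.7, -0.4]
opening: 0.0338
```

```bash
python3 - <<'E'
from h import *
show()
a,_=shot('scene');b,_=shot('wrist')
cv2.imwrite('pics/w4.png',np.hstack([cv2.resize(b[150:360,140:420],(400,300)),cv2.resize(a[130:250,180:340],(400,300),interpolation=cv2.INTER_CUBIC)])[...,::-1])
E
```

```text
t 5.75 tcp [0.5199 0.0667 0.1775] x [ 0.001  0.001 -1.   ] z [-0.149  0.989  0.   ] F [ 0.6 -0.7 -0.4] open 0.0338 J [  29.    9.  -22.    0.  -59. -110.]
spin -0.0 spin 3.141
```

View pics/w4.png

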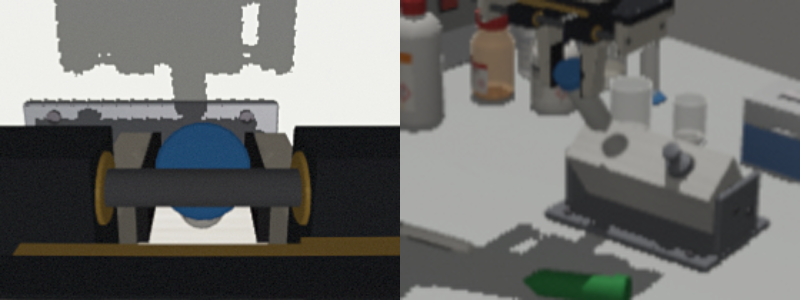

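The tube is out: the bore is empty and the tip is about 29 mm clear of the face. The moves can't tilt the tool, so I'll swing the tube upright about the jaw axis by pressing its side gently against the front edge of the fixed block. First I back off and go down in front of the stand.

Request:
{"method": "move_arm", "body": {"commands": [[[0,0.85,0,0],[0,0.85,0,0],[1.5,0,0,0],[2,0,0,0],[2,0,0,0],[1.35,0,0,0],[0,0,0,0],[0,0,0,0]]]}}

```text
clock: 6.65
tool_pos: [0.5029, 0.064, 0.1082]
orientation: [128.6, 90.0, -132.8]
force: [-0.7, 1.1, 0.2]
opening: 0.0339
```

```bash
python3 - <<'E'
from h import *
o=show();p=np.array(o['tool_pos'])+[0,0,.019];print('g s,y',local(p)[:2],'z',p[2])
a,_=shot('scene');b,_=shot('wrist')
cv2.imwrite('pics/w5.png',np.hstack([cv2.resize(b[150:360,140:420],(400,300)),cv2.resize(a[130:250,180:340],(400,300),interpolation=cv2.INTER_CUBIC)])[...,::-1])
E
```

```text
t 6.65 tcp [0.5029 0.064  0.1082] x [-0.    -0.001 -1.   ] z [-0.149  0.989 -0.   ] F [-0.7  1.1  0.2] open 0.0339 J [  29.   11.  -29.    0.  -49. -111.]
spin -0.0 spin 3.142 g s,y [-0.09459934  0.04349546] z 0.12723372456154872
```

View pics/w5.png

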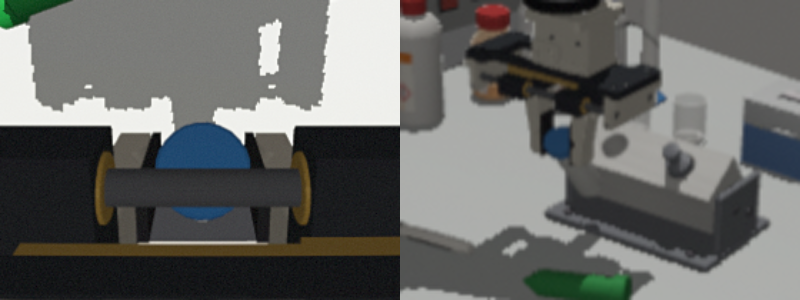

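The tube is in front of the block, still slanted and clear of it. I'll push slowly towards the block and watch the force.

Request:
{"method": "move_arm", "body": {"commands": [[[0,-0.5,0,0],[0,-0.5,0,0],[0,-0.4,0,0],[0,-0.4,0,0],[0,-0.4,0,0],[0,-0.4,0,0]]]}}

```text
clock: 7.35
tool_pos: [0.5284, 0.0676, 0.1076]
orientation: [101.5, 89.9, -159.9]
force: [-4.1, -0.7, -2.0]
opening: 0.0337
```

```bash
python3 - <<'E'
from h import *
o=show();p=np.array(o['tool_pos'])+[0,0,.019];print('g s,y',local(p)[:2],'z',p[2])
E
```

```text
t 7.35 tcp [0.5284 0.0676 0.1076] x [-0.002 -0.001 -1.   ] z [-0.149  0.989 -0.   ] F [-4.1 -0.7 -2. ] open 0.0337 J [  28.   14.  -26.   -0.  -50. -110.]
spin -0.001 spin 3.141 g s,y [-0.0688337   0.04330283] z 0.12659340560848373
```

The force is about 4.5 N in the expected direction, so the tube is swinging. Continuing.

Request:
{"method": "move_arm", "body": {"commands": [[[0,-0.4,0,0],[0,-0.4,0,0],[0,-0.4,0,0],[0,-0.4,0,0],[0,-0.4,0,0],[0,-0.4,0,0],[0,-0.4,0,0],[0,0,0,0]]]}}

```text
clock: 8.15
tool_pos: [0.5572, 0.0722, 0.108]
orientation: [-93.7, 90.0, 4.9]
force: [-3.1, -0.8, -0.1]
opening: 0.0339
```

```bash
python3 - <<'E'
from h import *
o=show();p=np.array(o['tool_pos'])+[0,0,.019];print('g s,y',local(p)[:2],'z',p[2])
a,_=shot('scene');b,_=shot('wrist')
cv2.imwrite('pics/w6.png',np.hstack([cv2.resize(b[150:360,140:420],(400,300)),cv2.resize(a[130:250,180:340],(400,300),interpolation=cv2.INTER_CUBIC)])[...,::-1])
E
```

```text
t 8.15 tcp [0.5572 0.0722 0.108 ] x [ 0.  0. -1.] z [-0.149  0.989 -0.   ] F [-3.1 -0.8 -0.1] open 0.0339 J [  27.   16.  -23.    0.  -51. -109.]
spin -0.0 spin 3.141 g s,y [-0.03967973  0.04356631] z 0.1269975785578088
```

View pics/w6.png

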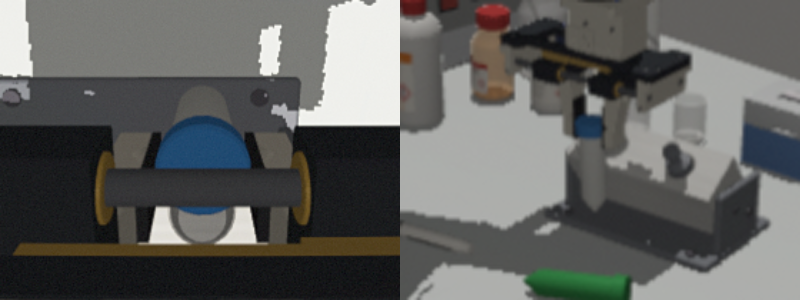

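The tube now looks nearly upright against the block's edge. I'll back off a little and measure its axis.

Request:
{"method": "move_arm", "body": {"commands": [[[0,0.5,0,0],[0,1.5,0,0],[-1,1.5,0,0],[-2,0.5,0,0],[-2,0,0,0],[0,0,0,0],[0,0,0,0]]]}}

```text
clock: 8.95
tool_pos: [0.5175, 0.0666, 0.1587]
orientation: [-70.0, 89.8, 28.6]
force: [-0.4, 0.3, -1.2]
opening: 0.0341
```

```bash
cat > tilt.py <<'E'
from h import *
o=show();p=np.array(o['tool_pos'])+[0,0,.019];print('g',p)
for n in ('scene','wrist'):
    im,d=shot(n);P=np.load(n+'.npz')['P'];r=P-p
    # tube body / cap seen by camera near the vertical below the grasp point
    a=np.hypot(r[...,0],r[...,1]);m=(a<.035)&(r[...,2]<-.012)&(r[...,2]>-.11)&(d>0)
    # fingers: exclude points beside in jaw axis beyond the body
    m&=(np.abs(r@SY)<.0165)
    q=r[m];print(n,len(q))
    if n=='wrist': 
        top=(im[...,2].astype(int)>im[...,0]+50)&(a<.03)&(r[...,2]>0)
        t=r[top];c=t.mean(0);nn=np.linalg.svd(t-c)[2][2];nn*=np.sign(nn[2]);print('cap pts',len(t),'h',np.median(t[:,2]),'normal s,y tilt deg',np.degrees([nn@SX,nn@SY]))
    for lo in np.arange(-.11,-.01,.01):
        k=q[(q[:,2]>=lo)&(q[:,2]<lo+.01)]
        if len(k)>5: print(round(lo,3),len(k),'s',((k@SX).min()*1e3).round(1),((k@SX).max()*1e3).round(1),'y',((k@SY).min()*1e3).round(1),((k@SY).max()*1e3).round(1))
    # cylinder fit on the body
    b=q[(q[:,2]>-.075)&(q[:,2]<-.02)]
    if len(b)>40:
        from scipy.optimize import least_squares
        f=lambda v:np.hypot(b[:,0]-v[0]-v[2]*b[:,2],b[:,1]-v[1]-v[3]*b[:,2])-.014
        s=least_squares(f,[0,0,0,0],loss='soft_l1',f_scale=.002);ax=np.array([s.x[2],s.x[3],0])
        print('tilt deg s,y',np.degrees([ax@SX,ax@SY]).round(1),'rms mm',np.sqrt(np.mean(s.fun**2))*1e3,'off',s.x[:2])
E
python3 tilt.py
```

```text
t 8.95 tcp [0.5175 0.0666 0.1587] x [ 0.003  0.001 -1.   ] z [-0.149  0.989  0.001] F [-0.4  0.3 -1.2] open 0.0341 J [  29.    9.  -24.    0.  -56. -110.]
spin -0.0 spin 3.141 g [0.51749679 0.06658181 0.17772233]
scene 272
-0.1 8 s -0.2 3.2 y -9.8 2.0
-0.09 22 s -9.3 6.4 y -14.6 5.6
-0.08 34 s -10.3 10.9 y -15.9 7.2
-0.07 36 s -11.8 16.1 y -16.4 12.4
-0.06 36 s -14.7 9.7 y -16.0 9.2
-0.05 42 s -16.5 8.3 y -16.0 8.1
-0.04 31 s -13.9 7.2 y -15.8 7.0
-0.03 39 s -17.0 9.3 y -16.0 8.8
-0.02 22 s -16.8 -2.8 y -14.8 6.3
tilt deg s,y [-5. -0.] rms mm 1.98249054749749 off [-0.00166178 -0.00151038]
wrist 542
cap pts 1831 h 0.004519422649566951 normal s,y tilt deg [-5.19945488  0.4618396 ]
-0.09 34 s -9.4 -0.9 y -13.1 12.4
-0.08 67 s -10.6 -1.6 y -13.4 12.6
-0.07 71 s -11.7 -3.5 y -12.9 12.1
-0.06 86 s -12.9 -4.1 y -13.1 12.3
-0.05 101 s -14.0 -4.5 y -13.3 12.6
-0.04 116 s -15.3 -5.7 y -12.5 12.7
-0.03 67 s -15.9 -11.0 y -10.2 10.1
tilt deg s,y [-6.5  0.2] rms mm 0.10578002690986656 off [-0.00458764 -0.00070608]
```

The wrist fit gives 6.5° of lean left, cap towards the robot. I'll go back and push about 6 mm further.

Request:
{"method": "move_arm", "body": {"commands": [[[2,0,0,0],[2,-0.5,0,0],[1,-1.5,0,0],[0,-1.3,0,0],[0,-0.5,0,0],[0,-0.4,0,0],[0,-0.4,0,0],[0,0,0,0]]]}}

```text
clock: 9.85
tool_pos: [0.5622, 0.0728, 0.1082]
orientation: [99.1, 90.0, -162.4]
force: [-2.9, -0.5, 0.1]
opening: 0.0338
```

Request:
{"method": "move_arm", "body": {"commands": [[[0,0.6,0,0],[0,1.5,0,0],[-1,1.5,0,0],[-2,0.6,0,0],[-2,0,0,0],[0,0,0,0],[0,0,0,0]]]}}

```text
clock: 10.55
tool_pos: [0.5212, 0.0671, 0.1588]
orientation: [-68.1, 89.8, 30.5]
force: [0.5, -0.9, -1.1]
opening: 0.0343
```

```bash
python3 tilt.py | grep -v '^-0'
```

```text
t 10.55 tcp [0.5212 0.0671 0.1588] x [ 0.002  0.001 -1.   ] z [-0.149  0.989  0.001] F [ 0.5 -0.9 -1.1] open 0.0343 J [  29.   10.  -24.   -0.  -56. -110.]
spin -0.0 spin 3.141 g [0.52120363 0.06713346 0.17780435]
scene 283
tilt deg s,y [-3.4  0.2] rms mm 2.017950541358801 off [-0.00484085 -0.00159539]
wrist 847
cap pts 1824 h 0.005130824989182145 normal s,y tilt deg [-7.32995848e-01  1.03047467e-04]
tilt deg s,y [-1.8  0.2] rms mm 0.14749398125472118 off [-0.00474551 -0.0007715 ]
```

The lean is now 1–2°, which counts as upright. Lifting 10 cm and settling.

Request:
{"method": "move_arm", "body": {"commands": [[[-1,0,0,0],[-2,0,0,0],[-2,0,0,0],[-2,0,0,0],[-2,0,0,0],[-1,0,0,0],[0,0,0,0],[0,0,0,0]]]}}

```text
clock: 11.45
tool_pos: [0.5205, 0.0667, 0.2572]
orientation: [83.2, 89.9, -178.2]
force: [-0.2, -0.3, -1.8]
opening: 0.0339
```

Request:
{"method": "move_arm", "body": {"commands": [[[0,0,0,0],[0,0,0,0],[0,0,0,0],[0,0,0,0],[0,0,0,0],[0,0,0,0]]]}}

```text
clock: 12.05
tool_pos: [0.5209, 0.0667, 0.258]
orientation: [119.1, 90.0, -142.3]
force: [0.5, 0.1, -0.6]
opening: 0.0339
```

```bash
python3 tilt.py; python3 - <<'E'
from h import *
b,_=shot('top')
s=np.load('scene.npz')['im'];w=np.load('wrist.npz')['im']
cv2.imwrite('pics/w7.png',np.hstack([cv2.resize(b,(400,300)),cv2.resize(s[60:270,130:410],(400,300),interpolation=cv2.INTER_CUBIC)])[...,::-1])
E
```

```text
t 12.05 tcp [0.5209 0.0667 0.258 ] x [-0. -0. -1.] z [-0.149  0.989 -0.   ] F [ 0.5  0.1 -0.6] open 0.0339 J [  29.    5.  -15.    0.  -70. -110.]
spin -0.0 spin 3.141 g [0.5209413  0.06674821 0.27702274]
scene 314
-0.1 10 s -8.6 -2.1 y -9.1 1.2
-0.09 30 s -17.6 5.5 y -15.9 5.6
-0.08 42 s -18.1 1.1 y -15.8 6.3
-0.07 37 s -20.3 2.9 y -16.3 6.7
-0.06 39 s -19.0 0.4 y -16.2 6.3
-0.05 38 s -18.3 1.5 y -15.3 5.8
-0.04 40 s -21.4 0.8 y -15.8 14.2
-0.03 40 s -19.2 0.5 y -16.4 10.0
-0.02 38 s -19.2 -3.8 y -16.0 16.4
tilt deg s,y [-2.7  0.4] rms mm 1.8200543577327772 off [-0.00513916 -0.00178144]
wrist 850
cap pts 1875 h 0.005973570050716803 normal s,y tilt deg [ 5.59580656e+01 -2.91197888e-03]
-0.09 36 s -15.9 -7.6 y -13.0 12.5
-0.08 91 s -16.2 -8.0 y -12.7 12.6
-0.07 101 s -16.4 -4.2 y -14.1 12.3
-0.06 114 s -16.8 -8.1 y -13.0 12.9
-0.05 138 s -17.2 -8.2 y -13.1 12.9
-0.04 160 s -17.5 -8.0 y -13.4 13.1
-0.03 176 s -17.8 -9.4 y -12.5 12.8
-0.02 34 s -17.8 -15.2 y -8.3 7.9
tilt deg s,y [-1.8  0.2] rms mm 0.1442132760430694 off [-0.00426297 -0.00052243]
```

View pics/w7.png

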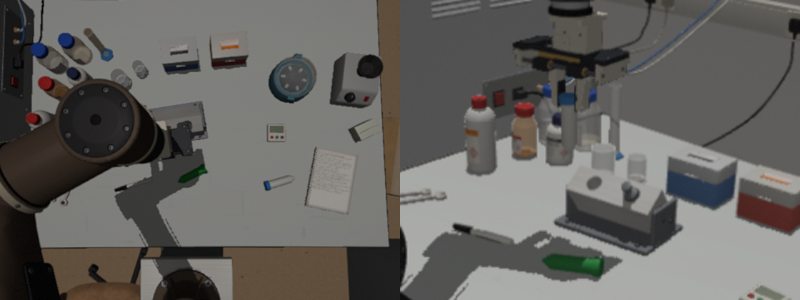

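The tube hangs upright with the cap up. Its tip is at about 0.18 m, and the blank and everything else are in place. Handing in.

```bash
python3 -c "
from plant import *
print(close_job())"
```

```text
the job is handed in; nothing more can be done
None
```

The capped tube is out of the stand and held still, cap up and within about 2° of vertical. Its pointed end is about 18 cm above the bench. I handed the job in at about 12 s.

**What I did:** I gripped the tube by its cap at the fixed 30 N and drew it 10 cm along the bore axis, which left its tip about 29 mm clear of the face. The moves couldn't tilt the tool, so I turned the tube in the grip instead, pressing its side lightly against the front edge of the fixed stand block. The wrist force read at most about 5 N. The first push left it leaning 6.5°, so I did a second, then lifted it.

**Last checks:**
- **Lean:** the wrist-camera fit of the tube body gives 1.8°. The coarser scene-camera fit gives 2.7°.
- **Failed check:** the final cap-plane reading, 56°, was wrong and I ignored it. Its colour mask had probably picked up other blue points; the same check gave 0.7° just before the lift.
- **Grip:** the opening was steady at 34 mm and the wrist force was under 1 N.
- **Surroundings:** the last pictures show the blank in its bore, and the green tube, the marker, the timer and the spare tube look undisturbed.

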